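Fit the belt tension link and bring the snap ring to its groove

TASK

Put the bored boss of the tension link down over the axle stub, bar at the bottom, until it sits fully home on the shoulder, and let go of it. Then take the snap-ring pliers off their wooden block by squeezing the handles all the way, so that the ring on their tips is spread, and slide the spread ring down over the stub to the groove just above the boss. Finish while holding: keep the pliers squeezed in the gripper, with the spread ring level around the stub at the groove, and leave the can, disc, hammer and roller where they are.

Things in the scene. Friction and masses are not known exactly. Their poses are not given: they have to be found in the camera images.
- link: Belt tension link, dark steel, 0.3 kg, loose, lying flat on the bench: a round boss 46 mm across and 30 mm tall with a vertical through hole of 33 mm, and a flat bar 24 mm wide and 8 mm thick that runs from the foot of the boss to 75 mm from the hole's axis. Origin: on the hole's axis at the underside. x points along the bar, z up. Best gripped across the boss, fingers either side of the bar.
- boss_top (a point): Centre of the boss's top face on the link, 30 mm above the link's origin.
- station: Fixed grey foot plate 110 x 110 x 30 mm with an upright steel axle stub, 30 mm thick, at its centre. Origin: centre of the underside, on the bench. The stub rises from a shoulder 50 mm across whose face is 35 mm above the bench; a seated boss reaches to 65 mm. The stub ends at 85 mm; its last 7 mm taper to 20 mm.
- shoulder (a point): Point on the stub's axis at the shoulder's face, 35 mm above the bench.
- groove (a point): Point on the stub's axis at mid-width of its groove, 68 mm above the bench. The groove is 6 mm wide (65 to 71 mm above the bench, directly above a seated boss) and 26.6 mm in diameter.
- stub_top (a point): Point on the stub's axis at the stub's upper end, 85 mm above the bench.
- rest: Fixed plywood block 195 x 90 x 25 mm on which the pliers lie. Origin: centre of its underside.
- pliers: Snap-ring pliers, dark steel, black handle sleeves, 0.26 kg, loose, lying flat on the block, the ring reaching beyond it. Origin: pivot axis at the underside; x ahead to the ring, z up. A steel snap ring 3 mm thick, underside level with the origin, stays on the jaw tips by itself: opening 28 mm at rest, too small for the stub, 34 mm when the handles are fully squeezed.
- handles (a point): Where to grip from above, across the handles: midway between them, 75 mm behind the pivot. Sleeves 11 mm wide, from the underside 16 mm up, 32 to 125 mm behind the pivot. Over both outsides here 59 mm at rest, 36 mm (parallel to x) fully squeezed. They spring open: 3 N to start, 10 N at the end, then a stop that a harder grip does not hurt. This point: 8 mm above the pliers' underside.
- ring_centre (a point): Centre of the opening of the spread ring, at mid-thickness (1.5 mm above its underside), 76.5 mm ahead of the pivot, on the pliers' x axis.
- jaw_left (a joint): Angle of the pliers' left handle: 0 at rest (ring closed), 0.154 rad at the stop when squeezed all the way (ring fully spread), a little more under a hard grip. The right handle moves as its mirror image.
- can: Bystander: plain metal can, 66 mm across, 100 mm tall. Origin: centre of the underside.
- disc: Bystander: black abrasive disc lying flat, 100 mm across, 6 mm thick. Origin: centre of the underside.
- hammer: Bystander: hammer 260 mm long lying on the bench. Origin: underside.
- roller: Bystander: steel roller standing upright, 40 mm across, 50 mm tall. Origin: centre of the underside.

How it is judged:
By the outcome, as a careful person would: the job done as asked, in the order asked, and still so for the second after the job is handed in, while the arm keeps its last pose, push and grip.
It also fails if it takes over 67 s, if anything falls off the work surface, if the arm or the gripper's body presses on something with over 40 N, if the wrist force passes 120 N, or if a joint passes its speed limit or range.

ROBOT

A 7-joint arm with a two-finger parallel gripper is mounted at the origin on the work surface. World frame = base frame: x ahead of the robot, y to its left, z up, the work surface at z = 0. Lengths are in m, angles in rad, forces in N, time in s.
With the tool pointing down it reaches from about 0.4 to 0.85 m from the base axis. Payload 10.4 kg.
Tool frame: the origin (TCP) lies at the very end of the fingers, on their centre line; the grasp point (between the pads) lies 19 mm behind it; z points along the fingers, y is the line along which they close (so a half turn about z gives the same grasp; the last joint's range is limited). The gripper opens to 85 mm and grips with 20 to 120 N. Pads are 22 mm wide; open, the fingers measure 114 mm over their backs; the gripper's body (76 mm by 85 mm) begins 54 mm behind the grasp point. The pads swing forward as they close: fully open they stand 13 mm farther back than shut.
Start: joints at [1.203, 0.332, -0.065, 1.46, 0.022, 1.35, -0.088], TCP at [0.211, -0.588, 0.201] pointing down, gripper open.
Joint ranges: [-2.6, 2.6], [-0.5, 2.12], [-1.47, 1.34], [0.16, 2.42], [-1.27, 4.41], [0.06, 2.06], [-2.6, 2.6]. Speed limits (rad/s): [2.22, 2.22, 2.79, 2.79, 3.14, 3.14, 3.14].

INTERFACE

Orientations are given as a unit quaternion [x, y, z, w].
In Python, from workcell import * gives the robot as it stands.
- The arm moves only by the tool step_arm, never from a script. Its argument "commands" is one flat list of numbers, 7 for each row, row after row: the finger opening in mm, from 0 to 85.4, then the shift along the world's x, y, z as a fraction of full scale, then the turn, a rotation vector about the world's x, y, z as a fraction of full scale. A call has exactly 10 rows; each row is the pose to reach, as a shift and turn from the pose commanded when the call began, turning the shorter way round; what a row does not reach only later rows make up. Full scale, the value 1, is 0.6 m for a shift and pi rad for a turn. A row lasts 1/8 s, in which the tool goes at most 62.5 mm and 10.7 degrees, less where a joint would pass 70% of its speed; a pose out of reach is approached as far as the arm can. A call with a number of a shift or a turn outside -1 to 1 is refused whole. A call with a gripper value outside its range is refused whole. The fingers move at their own pace and stop on an object; "squeeze" is the grip in N (left out, the last holds). Time passes only in rows, so rows that repeat a pose let the fingers close, or fill a call up. It gives the time, the measured TCP pose, the force, the opening and the grip force at its end, in the units of the state.
- get_obs(): the state, without advancing time (a new reading comes with each control period).
- camera(name): name is "scene" or "top"; returns the picture (480x640x3 uint8, red, green, blue); there is no depth.
- camera_params(name): a dict with "mtx" (3x3 intrinsics, pixels), "extrinsics" (4x4, takes a point from world to camera coordinates). Camera axes: x right, y down, z forward; pixel columns grow to the right and rows downward; lengths in m; the calibration is good to about 2 mm. A picture is of the moment at which its call begins. camera_params takes no time and is no camera call.
- hand_in(): hands the job in; it is judged then, once.
The state is a dict: "clock": time; "joint_pos": joint angles; "joint_velocities": joint speeds; "tau": joint torques, N m; "position": TCP position; "ee_rot": TCP orientation; "ft_force": force on the tool from outside, world axes, zero at the start; "torque": the same for the moment, N m; "grip_width": opening from 0.0 (shut) to 1.0 (fully open); "grasp_force": force on a finger pad.
Only numpy, scipy, OpenCV 4.12 (cv2) and the standard library are available. Lean on these libraries where they do the work, as an engineer would, in place of code of your own. Each camera call takes 0.05 s, during which the arm holds its last target. There are 200 camera calls.

## Working session

There is one attempt and no reset: what is moved stays moved. The work goes in short steps, Python scripts to look and compute and a tool call to move; the robot and the scene stay as the last step left them, time stands still between calls to the robot, and variables do not carry over. Pictures are saved under pics/ and viewed, at most 10 in all, crops included, and the job is handed in when it is done.

Besides the shell and the picture viewer there is one more tool, called as a command line: name --argument value ..., lists and objects as JSON in quotes. step_arm: Moves the arm, as the interface text tells. Its arguments: {"type":"object","properties":{"commands":{"type":"array","items":{"type":"number"}},"squeeze":{"type":"number"}},"required":["commands"]}

```bash
mkdir -p pics; ls
python3 - <<'E'
from workcell import *
import cv2,numpy as np
for n in("scene","top"):
    cv2.imwrite(f"pics/{n}0.png",camera(n)[:,:,::-1]);p=camera_params(n);print(n,np.round(p["mtx"],1).tolist(),np.round(p["extrinsics"],4).tolist())
o=get_obs();print(o)
E
```

```text
pics
scene [[503.0, 0.0, 322.2], [0.0, 503.0, 241.2], [0.0, 0.0, 1.0]] [[0.7628, 0.6464, -0.0159, -0.4502], [0.4693, -0.5704, -0.6741, -0.2292], [-0.4448, 0.5067, -0.7385, 1.5752], [0.0, 0.0, 0.0, 1.0]]
top [[540.6, 0.0, 315.8], [0.0, 540.6, 244.7], [0.0, 0.0, 1.0]] [[0.016, -0.9999, -0.0062, -0.0256], [-0.9981, -0.0156, -0.0591, 0.6272], [0.059, 0.0071, -0.9982, 1.7229], [0.0, 0.0, 0.0, 1.0]]
{'clock': 0.1, 'joint_pos': array([ 1.20338238,  0.33280099, -0.06465522,  1.4608441 ,  0.02158068,
        1.34989243, -0.08852507]), 'joint_velocities': array([ 0.00034298, -0.00189841, -0.00104357, -0.00178507, -0.00021261,
       -0.00137831,  0.00020297]), 'tau': array([ 9.65059153e-04, -6.26749420e+01,  4.88464138e-02, -3.92431569e+01,
        1.63521833e-02,  6.91559835e-03,  3.21586265e-05]), 'position': array([ 0.21111721, -0.58787654,  0.20070651]), 'ee_rot': array([ 9.85179023e-01,  1.71528135e-01, -1.32667493e-04, -6.11084060e-04]), 'ft_force': array([-0.02026444,  0.70929303,  0.86536765]), 'torque': array([-0.00932832,  0.00633221, -0.02108381]), 'grasp_force': 0.0, 'grip_width': 1.0005547778298158}
```

View pics/scene0.png

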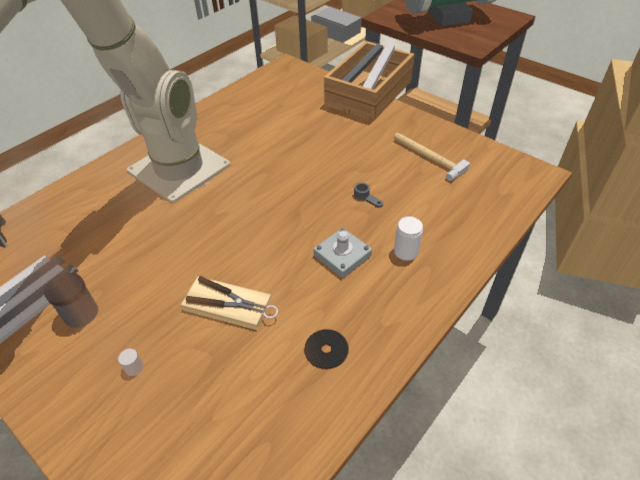

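View pics/top0.png

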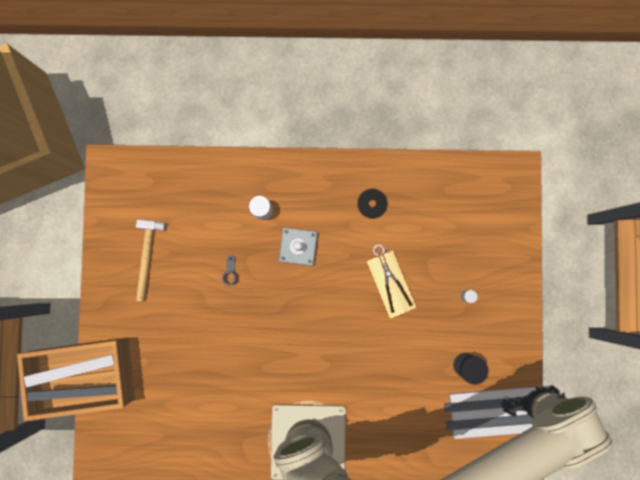

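Run:
```python
import cv2
a=cv2.imread("pics/top0.png")[225:325,215:415];cv2.imwrite("pics/topc.png",cv2.resize(a,None,fx=4,fy=4,interpolation=cv2.INTER_CUBIC))
a=cv2.imread("pics/scene0.png")[175:325,180:380];cv2.imwrite("pics/scenec.png",cv2.resize(a,None,fx=4,fy=4,interpolation=cv2.INTER_CUBIC))
```

```text
(no output)
```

View pics/topc.png

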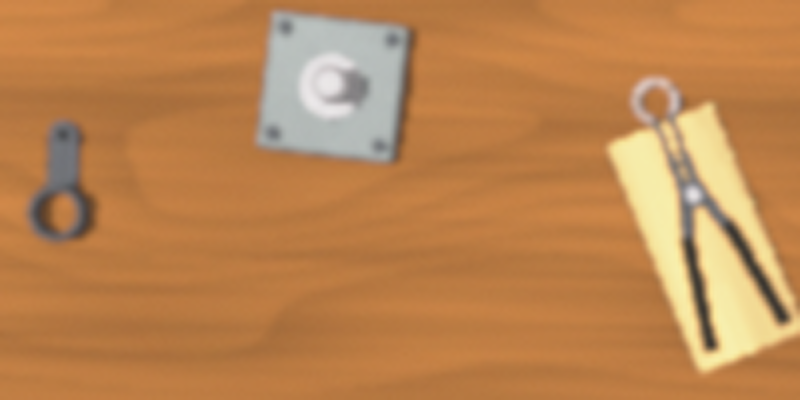

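View pics/scenec.png

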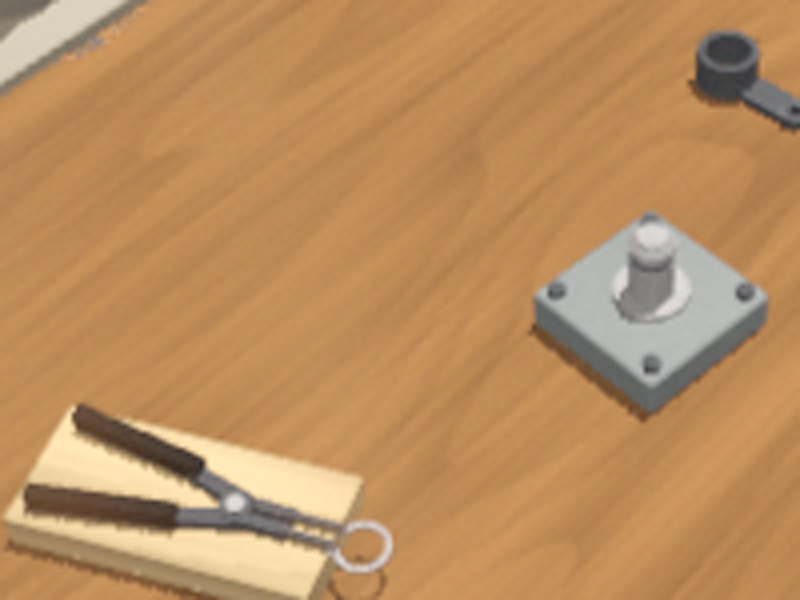

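```bash
cat > m.py <<'E'
from workcell import *
import numpy as np,cv2
from scipy.spatial.transform import Rotation as R
P={n:camera_params(n) for n in("top","scene")}
def proj(n,X): X=np.r_[X,1.];c=P[n]["extrinsics"][:3]@X;h=P[n]["mtx"]@c;return h[:2]/h[2]
def tri(a,b):
    M=[P[n]["mtx"]@P[n]["extrinsics"][:3] for n in("top","scene")]
    X=cv2.triangulatePoints(M[0],M[1],np.array(a,float).reshape(2,1),np.array(b,float).reshape(2,1))[:,0];return X[:3]/X[3]
def onz(n,p,z):
    E=P[n]["extrinsics"];d=E[:3,:3].T@np.linalg.solve(P[n]["mtx"],np.r_[p,1.]);c=-E[:3,:3].T@E[:3,3];return c+d*(z-c[2])/d[2]
def full(p,o): return np.array(o)+(np.array(p)+.5)/4-.5
E
python3 - <<'E'
from m import *
np.set_printoptions(precision=4,suppress=True)
T=(215,225);S=(180,175)
for k,a,b,z in [("boss",(60,213),(728,49),.03),("bar",(65,132),(795,108),.008),("stub",(327,84),(653,235),.085),("ring",(656,101),(363,547),.0265),("pivot",(694,194),(236,502),.04),
 ("hL",(711,346),(78,412),.04),("hR",(784,320),(29,497),.04),("plate",(334,86.5),(651,299),.03)]:
    a=full(a,T);b=full(b,S);print(k,tri(a,b),z,onz("top",a,z),onz("scene",b,z))
E
```

```text
boss [0.5181 0.2581 0.0343] 0.03 [0.5165 0.2574 0.03  ] [0.5169 0.2637 0.03  ]
bar [0.5819 0.2578 0.0145] 0.008 [0.5819 0.2587 0.008 ] [0.5783 0.2639 0.008 ]
stub [0.6206 0.0446 0.0832] 0.085 [0.6198 0.0439 0.085 ] [0.6223 0.044  0.085 ]
ring [ 0.6142 -0.2163  0.028 ] 0.0265 [ 0.6136 -0.2173  0.0265] [ 0.6142 -0.2149  0.0265]
pivot [ 0.5403 -0.2459  0.0387] 0.04 [ 0.5396 -0.2465  0.04  ] [ 0.542  -0.2456  0.04  ]
hL [ 0.4199 -0.2611  0.0416] 0.04 [ 0.4201 -0.2609  0.04  ] [ 0.4183 -0.2608  0.04  ]
hR [ 0.4411 -0.3193  0.0345] 0.04 [ 0.4414 -0.3183  0.04  ] [ 0.4451 -0.3211  0.04  ]
plate [0.622  0.0415 0.0263] 0.03 [0.621  0.0406 0.03  ] [0.625  0.0399 0.03  ]
```

step_arm --commands '[85,0.24,0.36,0.03,0,0,-0.05,85,0.48,0.73,0.03,0,0,-0.107,85,0.48,0.73,0.03,0,0,-0.107,85,0.48,0.73,0.03,0,0,-0.107,85,0.48,0.73,0.03,0,0,-0.107,85,0.48,0.73,0.03,0,0,-0.107,85,0.48,0.73,0.03,0,0,-0.107,85,0.48,0.73,0.03,0,0,-0.107,85,0.48,0.73,0.03,0,0,-0.107,85,0.48,0.73,0.03,0,0,-0.107]' --squeeze 50

```text
clock: 1.35
position: [0.4999, -0.148, 0.2191]
ee_rot: [1.0, 0.006, -0.0, -0.0]
ft_force: [0.5, -0.9, -0.6]
grip_width: 0.994
grasp_force: 0.0
```

step_arm --commands '[85,0.028,0.679,0,0,0,0,85,0.028,0.679,0,0,0,0,85,0.028,0.679,0,0,0,0,85,0.028,0.679,0,0,0,0,85,0.028,0.679,0,0,0,0,85,0.028,0.679,-0.1,0,0,0,85,0.028,0.679,-0.165,0,0,0,85,0.028,0.679,-0.165,0,0,0,85,0.028,0.679,-0.165,0,0,0,85,0.028,0.679,-0.165,0,0,0]'

```text
clock: 2.6
position: [0.5176, 0.2557, 0.1221]
ee_rot: [1.0, 0.003, 0.001, 0.0]
ft_force: [-0.1, 0.4, 0.3]
grip_width: 0.995
grasp_force: 0.0
```

Run:
```python
from m import *
for n,c in(("top",(180,200)),("scene",(290,110))):
    im=camera(n);cv2.imwrite(f"pics/{n}1.png",im[:,:,::-1])
a=cv2.imread("pics/top1.png")[215:315,170:290];b=cv2.imread("pics/scene1.png")[130:230,310:430]
cv2.imwrite("pics/c1.png",cv2.resize(np.hstack([a,b]),None,fx=3.3,fy=3.3,interpolation=cv2.INTER_CUBIC))
```

```text
(no output)
```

View pics/c1.png

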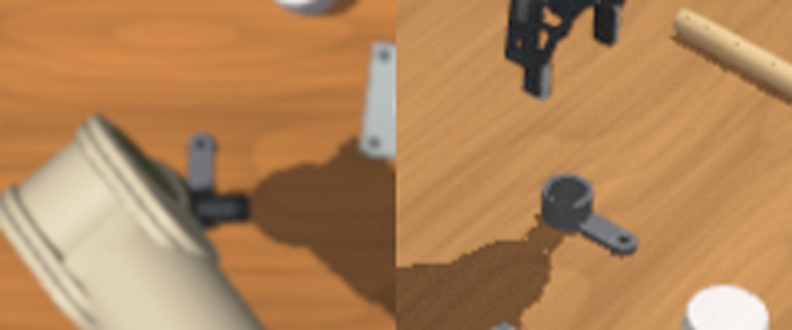

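step_arm --commands '[85,0,0,-0.08,0,0,0,85,0,0,-0.14,0,0,0,85,0,0,-0.183,0,0,0,85,0,0,-0.183,0,0,0,30,0,0,-0.183,0,0,0,30,0,0,-0.183,0,0,0,30,0,0,-0.183,0,0,0,30,0,0,-0.183,0,0,0,30,0,0,-0.183,0,0,0,30,0,0,-0.183,0,0,0]' --squeeze 40

```text
clock: 3.95
position: [0.5161, 0.2572, 0.0106]
ee_rot: [1.0, 0.004, -0.0, 0.0]
ft_force: [-0.0, -0.2, 0.3]
grip_width: 0.355
grasp_force: 0.0
```

Run:
```python
from m import *
o=get_obs();print(o["grip_width"],o["grasp_force"],o["position"])
for n in("top","scene"):
    im=camera(n);cv2.imwrite(f"pics/{n}2.png",im[:,:,::-1])
a=cv2.imread("pics/top2.png")[215:315,170:290];b=cv2.imread("pics/scene2.png")[130:230,310:430]
cv2.imwrite("pics/c2.png",cv2.resize(np.hstack([a,b]),None,fx=3.3,fy=3.3,interpolation=cv2.INTER_CUBIC))
```

```text
0.35459608119890745 0.0 [0.51607538 0.25719632 0.01063538]
```

View pics/c2.png

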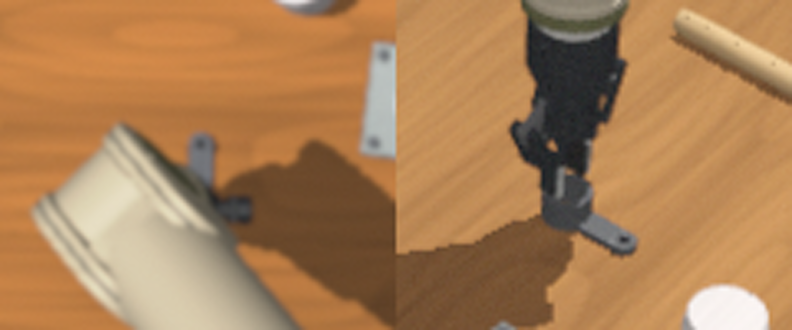

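Run:
```python
from m import *
f=12;o=(335,165)
b=cv2.imread("pics/scene2.png")[165:215,335:400];b=cv2.resize(b,None,fx=f,fy=f,interpolation=cv2.INTER_CUBIC)
d=lambda X,c:cv2.circle(b,tuple(int(v) for v in (proj("scene",X)-o+.5)*f),4,c,-1)
p=get_obs()["position"];d(p,(0,0,255))
for s in(-1,1): d(p+[0,s*.015,0],(0,255,255)); d(p+[0,s*.0225,.02],(255,255,0))
for t in np.linspace(0,6.28,24): d([.517+.023*np.cos(t),.26+.023*np.sin(t),.03],(0,255,0))
cv2.imwrite("pics/c3.png",b)
```

```text
(no output)
```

View pics/c3.png

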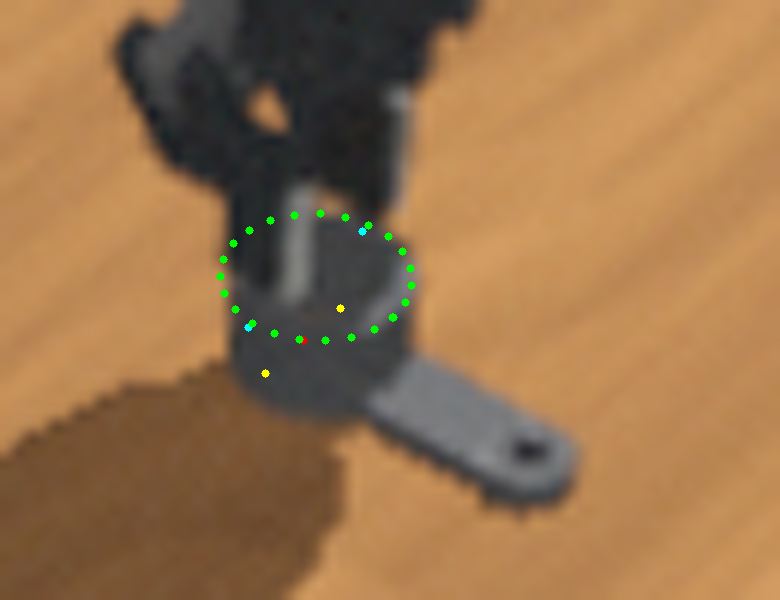

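Run:
```python
from m import *
np.set_printoptions(precision=4,suppress=True)
E=P["scene"]["extrinsics"];c=-E[:3,:3].T@E[:3,3];print("cam",c)
def onax(p,ax,v):
    d=E[:3,:3].T@np.linalg.solve(P["scene"]["mtx"],np.r_[p,1.]);return c+d*(v-c[ax])/d[ax]
q=lambda u,v:np.array([335+u/12-.5,165+v/12-.5])
for p in[(290,302),(265,302),(370,212),(400,95)]: print(p,onax(q(*p),0,.527))
print(onax((353.6-.3,158.8-.3),0,.5285),"open tip")
print(get_obs())
```

```text
cam [ 1.1517 -0.6379  1.0016]
(290, 302) [0.527  0.2356 0.0444]
(265, 302) [0.527  0.2255 0.0513]
(370, 212) [0.527  0.2664 0.0517]
(400, 95) [0.527  0.2758 0.0816]
[0.5285 0.2025 0.1766] open tip
{'clock': 4.05, 'joint_pos': array([ 0.0006,  0.4995, -0.6676,  1.7587,  0.3582,  1.0082, -2.364 ]), 'joint_velocities': array([-0.    ,  0.0006,  0.0003,  0.0009,  0.001 ,  0.0014, -0.0006]), 'tau': array([  0.0043, -59.263 , -10.6754, -31.8239,   0.0139,   0.0034,
         0.0003]), 'position': array([0.516 , 0.2572, 0.0106]), 'ee_rot': array([ 1.    ,  0.0044, -0.    ,  0.    ]), 'ft_force': array([ 0.2099, -0.2489, -0.3473]), 'torque': array([-0.0243,  0.0362,  0.0315]), 'grasp_force': 0.0, 'grip_width': 0.35150252237382473}
```

step_arm --commands '[85,0,0,0,0,0,0,85,0,0,0,0,0,0,85,0,0,-0.01,0,0,0,85,0,0,-0.02,0,0,0,85,0,0,-0.03,0,0,0,85,0,0,-0.035,0,0,0,85,0,0,-0.04,0,0,0,85,0,0,-0.04,0,0,0,85,0,0,-0.04,0,0,0,85,0,0,-0.04,0,0,0]'

```text
clock: 5.3
position: [0.5162, 0.2572, -0.0132]
ee_rot: [1.0, 0.004, 0.0, 0.0]
ft_force: [-0.1, 0.4, 0.6]
grip_width: 0.996
grasp_force: 0.0
```

Run:
```python
from m import *
im=camera("scene");t=camera("top");cv2.imwrite("pics/scene3.png",im[:,:,::-1]);cv2.imwrite("pics/top3.png",t[:,:,::-1])
L=[cv2.resize((255*(x/255.)**.5).astype('uint8'),None,fx=7,fy=7,interpolation=cv2.INTER_CUBIC) for x in(cv2.imread("pics/scene2.png")[145:215,340:395],cv2.imread("pics/scene3.png")[145:215,340:395])]
cv2.imwrite("pics/c4.png",np.hstack(L));print(get_obs()["ft_force"])
```

```text
[ 0.38491868  0.27833674 -0.01776916]
```

View pics/c4.png

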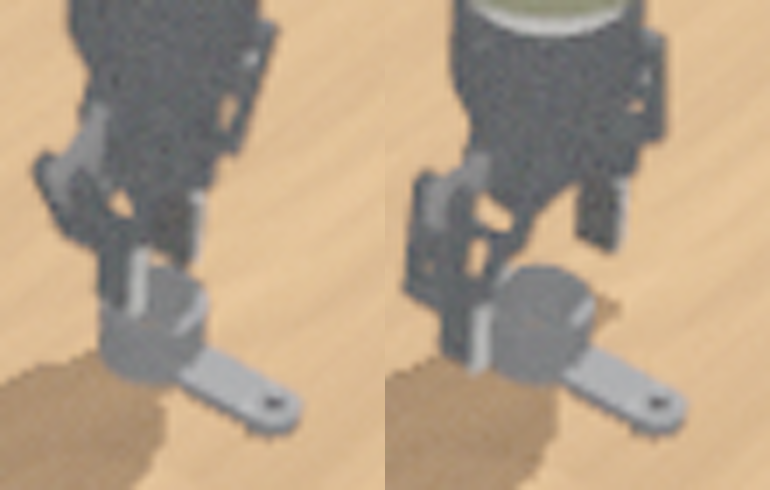

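Run:
```python
from m import *
np.set_printoptions(precision=4,suppress=True)
E=P["scene"]["extrinsics"];c=-E[:3,:3].T@E[:3,3]
def onax(p,ax,v):
    d=E[:3,:3].T@np.linalg.solve(P["scene"]["mtx"],np.r_[p,1.]);return c+d*(v-c[ax])/d[ax]
for u,v in[(480,368),(470,370),(612,248),(462,365)]: print(onax((340+(u-385)/7-.5,145+v/7-.5),0,.527))
```

```text
[0.527  0.2103 0.034 ]
[0.527  0.2036 0.0377]
[0.527  0.2993 0.0381]
[0.527  0.1981 0.0443]
```

step_arm --commands '[85,0,0,-0.01,0,0,0,85,0,0,-0.02,0,0,0,85,0,0,-0.028,0,0,0,85,0,0,-0.028,0,0,0,30,0,0,-0.028,0,0,0,30,0,0,-0.028,0,0,0,30,0,0,-0.028,0,0,0,30,0,0,-0.028,0,0,0,30,0,0,-0.028,0,0,0,30,0,0,-0.028,0,0,0]' --squeeze 40

```text
clock: 6.65
position: [0.5162, 0.2577, -0.0295]
ee_rot: [1.0, 0.004, 0.0, -0.0]
ft_force: [-0.7, -0.6, 5.1]
grip_width: 0.532
grasp_force: 40.6
```

step_arm --commands '[60,0,0,0,0,0,0,60,0,0,0,0,0,0,60,0,0,0.009,0,0,0,60,0,0,0.009,0,0,0,30,0,0,0.009,0,0,0,30,0,0,0.009,0,0,0,30,0,0,0.009,0,0,0,30,0,0,0.009,0,0,0,30,0,0,0.009,0,0,0,30,0,0,0.009,0,0,0]' --squeeze 50

```text
clock: 7.9
position: [0.5163, 0.2573, -0.0242]
ee_rot: [1.0, 0.004, 0.0, 0.0]
ft_force: [-1.5, -1.2, 5.9]
grip_width: 0.528
grasp_force: 50.3
```

step_arm --commands '[30,0,0,0.08,0,0,0,30,0,0,0.16,0,0,0,30,0,0,0.24,0,0,0,30,0.05,-0.1,0.24,0,0,0,30,0.1,-0.2,0.24,0,0,0,30,0.15,-0.3,0.24,0,0,0,30,0.173,-0.358,0.24,0,0,0,30,0.173,-0.358,0.24,0,0,0,30,0.173,-0.358,0.24,0,0,0,30,0.173,-0.358,0.24,0,0,0]'

```text
clock: 9.15
position: [0.6193, 0.0442, 0.1191]
ee_rot: [1.0, 0.006, -0.0, -0.0]
ft_force: [-0.3, 0.7, -2.4]
grip_width: 0.525
grasp_force: 52.6
```

Run:
```python
from m import *
for n in("top","scene"): cv2.imwrite(f"pics/{n}4.png",camera(n)[:,:,::-1])
print(get_obs()["position"],get_obs()["ft_force"])
a=cv2.imread("pics/top4.png")[200:275,250:330];b=cv2.imread("pics/scene4.png")[170:295,300:400]
r=lambda x,f:(255*(cv2.resize(x,None,fx=f,fy=f,interpolation=cv2.INTER_CUBIC)/255.)**.6).astype('uint8')
a=r(a,4);b=r(b,4.6);c=np.zeros((575,320+460,3),'uint8');c[:300,:320]=a;c[:575,320:]=b[:575];cv2.imwrite("pics/c5.png",c)
```

```text
[0.61947987 0.0437477  0.11927238] [ 0.04135755 -0.15268618 -2.99196643]
```

View pics/c5.png

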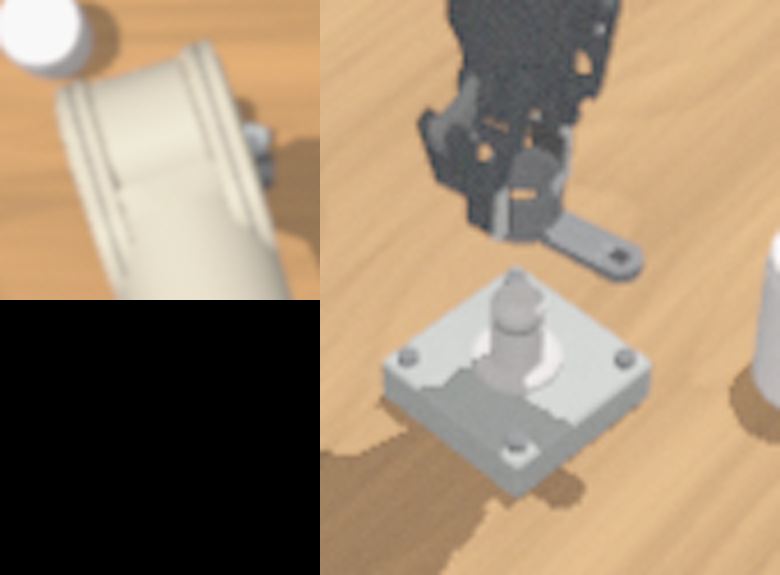

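Run:
```python
from m import *
np.set_printoptions(precision=4,suppress=True)
f=lambda u,v:np.array([300+(u-320+.5)/4.6-.5,170+(v+.5)/4.6-.5])
print("hole",onz("scene",f(621,257),.1515),"stub",onz("scene",f(516.5,288),.085))
b=cv2.imread("pics/scene4.png")
for cx in[(0.6195,.0437)]:
  for t in np.linspace(0,6.28,9)[:-1]: pass
  print(((proj("scene",[cx[0],cx[1],.1735])-[300,170])*4.6+[320,0]),((proj("scene",[cx[0],cx[1],.1435])-[300,170])*4.6+[320,0]))
# old scene: bar hole initial
print(onz("scene",full((795,108),(180,175)),.008))
```

```text
hole [0.685  0.0475 0.1515] stub [0.6188 0.0462 0.085 ]
[515.0069 171.7078] [514.2271 213.0312]
[0.5783 0.2639 0.008 ]
```

step_arm --commands '[30,0,0,-0.04,0,0,0,30,0,0,-0.07,0,0,0,30,0,0,-0.095,0,0,0,30,0,0,-0.1,0,0,0,30,0,0,-0.105,0,0,0,30,0,0,-0.11,0,0,0,30,0,0,-0.115,0,0,0,30,0,0,-0.12,0,0,0,30,0,0,-0.12,0,0,0,30,0,0,-0.12,0,0,0]'

```text
clock: 10.5
position: [0.62, 0.0424, 0.0474]
ee_rot: [1.0, 0.004, 0.0, 0.0]
ft_force: [0.1, 0.1, -3.5]
grip_width: 0.522
grasp_force: 52.6
```

step_arm --commands '[30,0,0,-0.01,0,0,0,30,0,0,-0.02,0,0,0,30,0,0,-0.03,0,0,0,30,0,0,-0.04,0,0,0,30,0,0,-0.048,0,0,0,30,0,0,-0.052,0,0,0,30,0,0,-0.055,0,0,0,30,0,0,-0.055,0,0,0,30,0,0,-0.055,0,0,0,30,0,0,-0.055,0,0,0]'

```text
clock: 11.75
position: [0.62, 0.0424, 0.0144]
ee_rot: [1.0, 0.004, 0.0, 0.0]
ft_force: [0.1, 0.6, -3.4]
grip_width: 0.528
grasp_force: 52.6
```

step_arm --commands '[30,0,0,-0.002,0,0,0,30,0,0,-0.004,0,0,0,30,0,0,-0.005,0,0,0,30,0,0,-0.006,0,0,0,30,0,0,-0.006,0,0,0,30,0,0,-0.006,0,0,0,30,0,0,-0.006,0,0,0,30,0,0,-0.006,0,0,0,30,0,0,-0.006,0,0,0,30,0,0,-0.006,0,0,0]'

```text
clock: 13.0
position: [0.6199, 0.0424, 0.0108]
ee_rot: [1.0, 0.004, 0.0, 0.0]
ft_force: [-3.5, -0.7, 5.2]
grip_width: 0.524
grasp_force: 53.2
```

step_arm --commands '[30,0,0,-0.001,0,0,0,75,0,0,-0.001,0,0,0,75,0,0,-0.001,0,0,0,75,0,0,-0.001,0,0,0,85,0,0,0.02,0,0,0,85,0,0,0.08,0,0,0,85,0,0,0.18,0,0,0,85,0,0,0.25,0,0,0,85,0,0,0.25,0,0,0,85,0,0,0.25,0,0,0]'

```text
clock: 14.25
position: [0.6197, 0.0423, 0.1606]
ee_rot: [1.0, 0.004, -0.0, 0.0]
ft_force: [0.2, -0.1, 0.1]
grip_width: 0.992
grasp_force: 0.0
```

step_arm --commands '[85,-0.1,-0.2,0,0,0,0.04,85,-0.248,-0.527,0,0,0,0.118,85,-0.248,-0.527,0,0,0,0.118,85,-0.248,-0.527,0,0,0,0.118,85,-0.248,-0.527,0,0,0,0.118,85,-0.248,-0.527,0,0,0,0.118,85,-0.248,-0.527,0,0,0,0.118,75,-0.248,-0.527,-0.08,0,0,0.118,75,-0.248,-0.527,-0.12,0,0,0.118,75,-0.248,-0.527,-0.12,0,0,0.118]'

```text
clock: 15.5
position: [0.4699, -0.2719, 0.0863]
ee_rot: [0.982, 0.189, -0.002, -0.002]
ft_force: [0.4, 0.1, 0.1]
grip_width: 0.871
grasp_force: 0.0
```

Run:
```python
from m import *
np.set_printoptions(precision=4,suppress=True)
for n in("top","scene"): cv2.imwrite(f"pics/{n}5.png",camera(n)[:,:,::-1])
o=get_obs();print(o["position"],R.from_quat(o["ee_rot"]).as_matrix())
a=cv2.imread("pics/top5.png")[225:325,285:425];b=cv2.imread("pics/scene5.png")[215:335,175:380]
r=lambda x,f:(255*(cv2.resize(x,None,fx=f,fy=f,interpolation=cv2.INTER_CUBIC)/255.)**.6).astype('uint8')
# compose: top-right link/station scene, pliers scene
p=r(cv2.imread("pics/scene5.png")[240:335,175:290],6.8)[:,:400*2]
s=r(cv2.imread("pics/scene5.png")[210:280,310:375],4);t=r(a,3)
c=np.zeros((600,800,3),'uint8')
p=r(cv2.imread("pics/scene5.png")[255:330,175:285],5);c[:375,:550]=p
c[:280,550:800]=s[:280,:250];c[300:600,380:800][76:,:]=t[:224,:420]
cv2.imwrite("pics/c6.png",c)
```

```text
[ 0.4716 -0.2731  0.0891] [[ 0.9285  0.3713  0.0002]
 [ 0.3713 -0.9285  0.0004]
 [ 0.0003 -0.0003 -1.    ]]
```

View pics/c6.png

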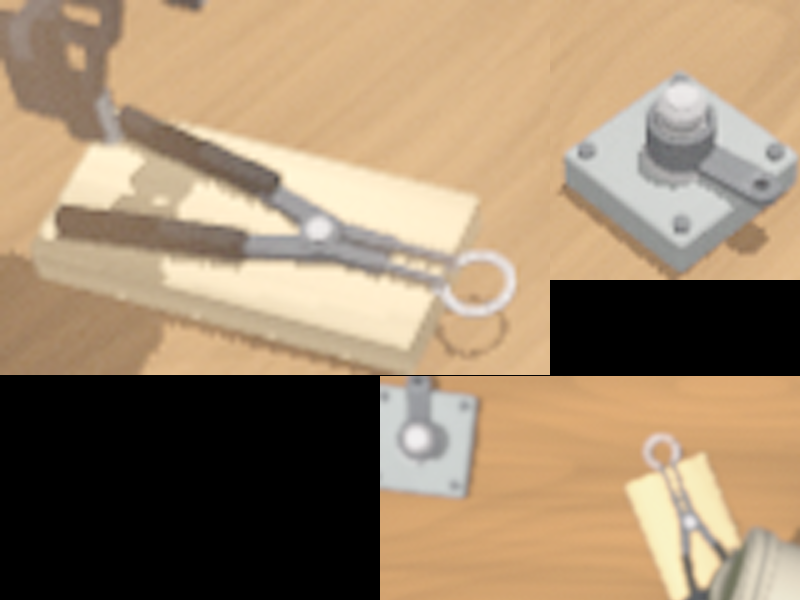

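Run:
```python
from m import *
np.set_printoptions(precision=4,suppress=True)
s=lambda u,v:(175+(u+.5)/5-.5,255+(v+.5)/5-.5)
t=lambda u,v:(285+(u-380+.5)/3-.5,225+(v-376+.5)/3-.5)
for k,a,b in[("ring",(661,451),(478,283)),("pivot",(690,523),(320,229))]: print(k,tri(t(*a),s(*b)))
p=np.array([.4716,-.2731,0]);tx=np.array([.9285,.3713,0]);ty=np.array([.3713,-.9285,0])
for z in(.10,.12,.13,.14,.15):
    q=p+.0372*ty+.011*tx;q[2]=z;w=proj("scene",q);print(z,(w+.5-[175,255])*5)
```

```text
ring [ 0.6144 -0.2159  0.0284]
pivot [ 0.5388 -0.2456  0.0359]
0.1 [136.2673 176.9849]
0.12 [127.5478 149.7358]
0.13 [123.1006 135.838 ]
0.14 [118.5936 121.7533]
0.15 [114.0255 107.4777]
```

step_arm --commands '[75,0,0,-0.05,0,0,0,75,0,0,-0.1,0,0,0,75,0,0,-0.125,0,0,0,75,0,0,-0.135,0,0,0,75,0,0,-0.145,0,0,0,75,0,0,-0.15,0,0,0,75,0,0,-0.154,0,0,0,75,0,0,-0.154,0,0,0,75,0,0,-0.154,0,0,0,62,0,0,-0.154,0,0,0]'

```text
clock: 16.85
position: [0.4712, -0.2739, -0.0036]
ee_rot: [0.982, 0.189, 0.0, 0.0]
ft_force: [-1.3, -0.2, 2.4]
grip_width: 0.728
grasp_force: 2.1
```

step_arm --commands '[68,0,0,0,0,0,0,68,0,0,0,0,0,0,68,0,0,-0.002,0,0,0,68,0,0,-0.004,0,0,0,68,0,0,-0.006,0,0,0,68,0,0,-0.008,0,0,0,68,0,0,-0.008,0,0,0,68,0,0,-0.008,0,0,0,64,0,0,-0.008,0,0,0,64,0,0,-0.008,0,0,0]'

```text
clock: 18.1
position: [0.4711, -0.2739, -0.0086]
ee_rot: [0.982, 0.189, 0.0, 0.0]
ft_force: [0.2, -1.2, -1.1]
grip_width: 0.748
grasp_force: 0.0
```

step_arm --commands '[64,0,0,-0.001,0,0,0,64,0,0,-0.002,0,0,0,64,0,0,-0.003,0,0,0,64,0,0,-0.004,0,0,0,64,0,0,-0.005,0,0,0,64,0,0,-0.006,0,0,0,64,0,0,-0.006,0,0,0,64,0,0,-0.006,0,0,0,64,0,0,-0.006,0,0,0,64,0,0,-0.006,0,0,0]'

```text
clock: 19.35
position: [0.4711, -0.2739, -0.0109]
ee_rot: [0.982, 0.189, -0.0, 0.0]
ft_force: [-6.8, 2.9, 17.3]
grip_width: 0.752
grasp_force: 8.6
```

step_arm --commands '[64,0,0,0.0135,0,0,0,64,0,0,0.0135,0,0,0,55,0,0,0.0135,0,0,0,48,0,0,0.0135,0,0,0,42,0,0,0.0135,0,0,0,36,0,0,0.0135,0,0,0,20,0,0,0.0135,0,0,0,20,0,0,0.0135,0,0,0,20,0,0,0.0135,0,0,0,20,0,0,0.0135,0,0,0]' --squeeze 80

```text
clock: 20.6
position: [0.4721, -0.2744, -0.0024]
ee_rot: [0.982, 0.189, 0.001, 0.001]
ft_force: [-5.0, 2.3, 20.2]
grip_width: 0.355
grasp_force: 79.2
```

step_arm --commands '[20,0,0,0.003,0,0,0,20,0,0,0.003,0,0,0,20,0,0,0.003,0,0,0,20,0,0,0.003,0,0,0,20,0,0,0.003,0,0,0,20,0,0,0.003,0,0,0,20,0,0,0.003,0,0,0,20,0,0,0.003,0,0,0,20,0,0,0.003,0,0,0,20,0,0,0.003,0,0,0]' --squeeze 40

```text
clock: 21.85
position: [0.4711, -0.2738, -0.0023]
ee_rot: [0.982, 0.189, 0.0, 0.0]
ft_force: [1.5, -1.3, 1.0]
grip_width: 0.351
grasp_force: 76.0
```

Run:
```python
from m import *
for n in("top","scene"): cv2.imwrite(f"pics/{n}6.png",camera(n)[:,:,::-1])
o=get_obs();print(o["position"],o["grip_width"],o["ft_force"])
# ring: bright pixels vs wood near expected, compare with before
for n,c in(("scene",(271,311)),("top",(378,250))):
    for k in(5,6):
        im=cv2.imread(f"pics/{n}{k}.png");h=cv2.cvtColor(im,cv2.COLOR_BGR2HSV).astype(int)
        r=12;w=h[c[1]-r:c[1]+r,c[0]-r:c[0]+r]
        print(n,k);print('\n'.join(''.join('#' if s<70 and v>120 else '.' for s,v in zip(a[:,1],a[:,2])) for a in w))
```

```text
[ 0.47110544 -0.27384685 -0.00227028] 0.3506442712448258 [ 1.17476482 -1.47020899  1.50048139]
scene 5
........................
........................
........................
........................
........................
#.......................
#####....######.........
..###############.......
.....#####....####......
.....###........###.....
##...............##.....
#####............##.....
..###............##.....
..####...........##.....
..####..........###.....
....###.........##......
.....###......####......
.....############.......
.......########.........
........................
........................
........................
........................
........................
scene 6
........................
........................
##......................
##########..............
.....#########..........
........########........
........##...#####......
...............####.....
.................##.....
..................##....
..................##....
..................##....
..................##....
..................##....
#................###....
###...........
[... 722 characters left out ...]
...................
........................
........................
........................
top 6
........................
........................
........................
........................
........................
........................
...........#####........
.........#########......
........###.....###.....
.......###.......##.....
.......##.........##....
.......#...........#....
...................##...
..................###...
.......#...........##...
.......##...........#...
.......###..............
........###.............
........###.............
.........##.............
........................
........................
........................
........................
```

step_arm --commands '[20,0,0,0.005,0,0,0,20,0,0,0.015,0,0,0,20,0,0,0.04,0,0,0,20,0,0,0.08,0,0,0,20,0,0,0.13,0,0,0,20,0,0,0.17,0,0,0,20,0,0,0.17,0,0,0,20,0,0,0.17,0,0,0,20,0,0,0.17,0,0,0,20,0,0,0.17,0,0,0]' --squeeze 90

```text
clock: 23.2
position: [0.4707, -0.2736, 0.0989]
ee_rot: [0.982, 0.189, -0.0, -0.0]
ft_force: [-0.4, -0.3, -3.6]
grip_width: 0.335
grasp_force: 89.7
```

```bash
cat > ring.py <<'E'
from m import *
def mask(n,X,r=16):
    im=camera(n);c=np.round(proj(n,X)).astype(int);h=cv2.cvtColor(im,cv2.COLOR_RGB2HSV).astype(int)
    w=h[c[1]-r:c[1]+r,c[0]-r:c[0]+r];return c-r,(w[:,:,1]<70)&(w[:,:,2]>120),im
E
python3 - <<'E'
from ring import *
np.set_printoptions(precision=4,suppress=True)
o=get_obs();p=o["position"];print(p,o["grip_width"],o["ft_force"],o["grasp_force"],o["torque"])
X=p+[.9285*.1515,.3713*.1515,0];X[2]=p[2]+.0288
for n in("scene","top"):
    c,m,im=mask(n,X);cv2.imwrite(f"pics/{n}7.png",im[:,:,::-1]);print(n,c,proj(n,X)-c);print('\n'.join(''.join('#' if v else '.' for v in a) for a in m))
E
```

```text
[ 0.4707 -0.2736  0.0989] 0.33460950380349413 [-0.3513 -0.2839 -3.5882] 89.67949390411377 [-0.0815  0.1594  0.0254]
scene [248 269] [16.3727 15.9296]
................................
................................
................................
................................
................................
##..............................
##########......................
.........#####..#...............
...............#######..........
..............##########........
.....................####.......
.......................###......
........................###.....
.........................##.....
.........................##.....
#.........................#.....
###......................##.....
.####....................##.....
...####.................###.....
.....####...............##......
........###............###......
........####..........###.......
.......########...######........
#..........###########..........
..#..........######.............
###.#...........................
####............................
###.............................
##.##.....................
[... 493 characters left out ...]
.......
....................##..........
.....................##.........
.....................###........
..........#...........#.........
.........##.....................
.........##............#........
......................##........
..........#............##.......
..........##....................
..........###...................
...........###..................
...........###..................
............##..................
................................
................................
................................
................................
.........................#......
.........................##.....
..................#......##.....
..................##.....##.....
```

```bash
cat > fit.py <<'E'
from ring import *
from scipy.optimize import differential_evolution as DE
np.set_printoptions(precision=4,suppress=True)
def ringfit(ims,X0,yaw,gap=60):
    D={}
    for n,im in ims.items():
        s=cv2.cvtColor(im,cv2.COLOR_RGB2HSV)[:,:,1].astype(np.float32);c=np.round(proj(n,X0)).astype(int);w=s[c[1]-20:c[1]+20,c[0]-20:c[0]+20]
        D[n]=np.clip(np.median(w)-s,0,60)/60
    t=np.radians(np.linspace(-180+gap,180-gap,80))+yaw
    def pts(q):
        return q[:3]+np.c_[q[5]*np.cos(t),q[5]*np.sin(t),q[5]*(q[3]*np.cos(t-yaw)+q[4]*np.sin(t-yaw))]
    def cost(q):
        v=0
        for n in ims:
            Q=pts(q);h=(Q@P[n]["extrinsics"][:3,:3].T+P[n]["extrinsics"][:3,3])@P[n]["mtx"].T;uv=(h[:,:2]/h[:,2:]).astype(np.float32)
            v-=cv2.remap(D[n],uv[None,:,0],uv[None,:,1],cv2.INTER_LINEAR).mean()
        return v
    b=[(X0[i]-.012,X0[i]+.012) for i in range(3)]+[(-.12,.12)]*2+[(.016,.022)]
    r=DE(cost,b,seed=1,maxiter=150,popsize=12,tol=1e-6);return r.x,r.fun
E
python3 - <<'E'
from fit import *
p=get_obs()["position"];u=np.array([.9285,.3713]);X=np.r_[p[:2]+.1515*u,p[2]+.0288]
ims={n:cv2.imread(f"pics/{n}7.png")[:,:,::-1].copy() for n in("scene","top")}
print(X,p)
for k in(ims,{"scene":ims["scene"]}):print(ringfit(k,X,.38))
E
```

```text
[ 0.6115 -0.2174  0.128 ] [ 0.4709 -0.2736  0.0992]
(array([ 0.6125, -0.2166,  0.1281,  0.0157,  0.1169,  0.019 ]), np.float64(-1.999967098236084))
(array([ 0.6147, -0.2182,  0.1315,  0.0175,  0.119 ,  0.0189]), np.float64(-0.9999748468399048))
```

```bash
sed -i 's/,0,60)\/60/,0,200)\/100/; s/(-.12,.12)/(-.2,.2)/' fit.py
python3 - <<'E'
from fit import *
p=get_obs()["position"];u=np.array([.9285,.3713]);X=np.r_[p[:2]+.1515*u,p[2]+.0288]
ims={n:cv2.imread(f"pics/{n}7.png")[:,:,::-1].copy() for n in("scene","top")}
print(X,p)
for g in(50,70):print(ringfit(ims,X,.38,g))
E
```

```text
[ 0.6115 -0.2174  0.128 ] [ 0.4709 -0.2736  0.0992]
(array([ 0.6116, -0.2166,  0.1276,  0.0005, -0.0244,  0.0203]), np.float64(-1.9891185760498047))
(array([ 0.6115, -0.2166,  0.1275, -0.0102, -0.0202,  0.0202]), np.float64(-1.9527101516723633))
```

Run:
```python
from fit import *
for n,f in(("top","top0"),("top","top7"),("scene","scene0")):
    im=cv2.imread(f"pics/{f}.png");s=cv2.cvtColor(im,cv2.COLOR_BGR2HSV)[:,:,1].astype(np.float32)
    a=np.linspace(-.05,.05,60)
    def sq(h,q):
        S=[np.c_[a,a*0+h],np.c_[a*0-h,a],np.c_[a,a*0-h],np.c_[a*0+h,a]]
        S=S[:2] if n=="scene" else S
        if f=="top7": S=[S[0],S[1],S[2]]
        Q=np.vstack(S);c,d=np.cos(q[2]),np.sin(q[2]);Q=Q@np.array([[c,d],[-d,c]])+q[:2]
        Q=np.c_[Q,Q[:,0]*0+.03];h=(Q@P[n]["extrinsics"][:3,:3].T+P[n]["extrinsics"][:3,3])@P[n]["mtx"].T;uv=(h[:,:2]/h[:,2:]).astype(np.float32)
        return cv2.remap(s,uv[None,:,0],uv[None,:,1],cv2.INTER_LINEAR).mean()
    if n=="scene": continue
    r=DE(lambda q:sq(.0525,q)-sq(.0575,q),[(.6,.64),(.02,.065),(-.25,.1)],seed=1);print(f,r.x,r.fun)
# boss top ring on seated link & tip: project candidates
im=cv2.imread("pics/scene7.png");print("tip bright centroid")
for n,zc in(("scene",.085),("top",.085)):
    im=cv2.imread(f"pics/{n}0.png");g=cv2.cvtColor(im,cv2.COLOR_BGR2GRAY).astype(float);c=np.round(proj(n,[.6205,.0435,.085])).astype(int)
    print(n,c-8);print(g[c[1]-8:c[1]+9,c[0]-8:c[0]+9].astype(int))
```

```text
top0 [ 0.6209  0.0411 -0.1055] -94.11481475830078
top7 [ 0.6206  0.0409 -0.1019] -93.81973266601562
tip bright centroid
scene [334 225]
[[149 149 149 148 149 148 149 150 151 147 146 148 149 147 148 147 148]
 [150 148 147 148 150 150 150 147 147 145 146 146 147 143 147 147 146]
 [148 148 149 150 149 147 147 147 150 150 147 147 145 146 147 145 146]
 [148 149 150 151 149 147 144 138 140 143 147 148 147 147 145 146 145]
 [150 149 149 149 148 153 139 118 117 120 138 155 150 145 142 146 146]
 [151 150 149 151 161 163 134 140 155 156 160 168 164 151 147 146 147]
 [148 147 156 165 179 174 169 191 204 205 199 189 188 171 160 150 146]
 [150 162 169 180 181 199 215 215 217 217 217 217 208 192 179 163 151]
 [164 177 181 176 181 205 215 213 215 216 216 217 212 196 190 178 168]
 [180 180 179 172 172 194 215 214 213 215 216 216 208 193 191 185 181]
 [179 179 176 169 168 179 203 212 212 210 211 207 195 188 190 191 183]
 [179 179 178 169 168 164 165 194 199 196 193 190 184 186 186 184 182]
 [179 179 179 171 164 170 167 162 177 176 167 181 185 184 168 176 183]
 [182 180 170 139 147 165 172 176 182 181
[... 765 characters left out ...]
226 224 217 218 226 230 229 227 218 188 157 140 134 137 143]
 [200 218 227 222 216 222 230 232 231 230 223 195 161 138 131 131 127]
 [200 220 228 223 216 221 229 232 231 230 222 196 163 139 129 130 124]
 [200 220 229 226 218 217 224 227 227 223 212 183 156 136 131 129 125]
 [197 217 228 229 222 214 212 215 213 203 185 163 143 132 131 132 131]
 [192 213 226 232 228 218 204 192 182 171 160 148 136 133 132 133 141]
 [188 202 221 231 232 227 215 195 183 175 169 166 164 161 150 144 157]
 [184 191 211 224 230 230 225 221 218 215 214 214 212 199 177 161 169]
 [184 187 195 211 219 225 228 230 231 230 228 226 222 210 189 177 179]
 [183 184 186 192 201 212 219 224 226 224 222 218 211 198 188 184 185]]
```

Run:
```python
from m import *
a,b=(296.8,245.4),(342.75,233.45);print(tri(a,b),onz("top",a,.085),onz("scene",b,.085))
```

```text
[0.62121235 0.04322621 0.08447746] [0.62049003 0.04257948 0.085     ] [0.6222639  0.04361106 0.085     ]
```

step_arm --commands '[20,0.003,0.07,0,0,0,0,20,0.006,0.14,0,0,0,0,20,0.009,0.21,0,0,0,0,20,0.012,0.28,0,0,0,0,20,0.015,0.35,0,0,0,0,20,0.0153,0.4,0,0,0,0,20,0.0153,0.432,0,0,0,0,20,0.0153,0.432,0,0,0,0,20,0.0153,0.432,0,0,0,0,20,0.0153,0.432,0,0,0,0]'

```text
clock: 24.55
position: [0.4802, -0.0156, 0.0996]
ee_rot: [0.982, 0.188, -0.0, 0.0]
ft_force: [-0.6, -0.7, -2.7]
grip_width: 0.336
grasp_force: 89.7
```

Run:
```python
from fit import *
o=get_obs();p=o["position"];u=np.array([.9285,.3713]);X=np.r_[p[:2]+.1515*u,p[2]+.0288]
ims={n:camera(n) for n in("scene","top")}
for n in ims: cv2.imwrite(f"pics/{n}8.png",ims[n][:,:,::-1])
print(X,p,o["ee_rot"],o["ft_force"],o["grip_width"])
```

```text
[0.6209 0.0406 0.1284] [ 0.4802 -0.0156  0.0996] [ 0.9822  0.1878 -0.0001  0.0001] [-0.5725 -0.6522 -2.6827] 0.3361978461265499
```

step_arm --commands '[20,0,0.0015,-0.02,0,0,0,20,0,0.0015,-0.04,0,0,0,20,0,0.0015,-0.055,0,0,0,20,0,0.0015,-0.065,0,0,0,20,0,0.0015,-0.07,0,0,0,20,0,0.0015,-0.075,0,0,0,20,0,0.0015,-0.075,0,0,0,20,0,0.0015,-0.075,0,0,0,20,0,0.0015,-0.075,0,0,0,20,0,0.0015,-0.075,0,0,0]'

```text
clock: 25.9
position: [0.4803, -0.0137, 0.0548]
ee_rot: [0.982, 0.189, 0.0, 0.0]
ft_force: [0.1, 0.6, -2.5]
grip_width: 0.336
grasp_force: 89.6
```

Run:
```python
from fit import *
o=get_obs();p=o["position"];u=np.array([.9285,.3713]);X=np.r_[p[:2]+.1515*u,p[2]+.0288]
ims={n:camera(n) for n in("scene","top")}
for n in ims: cv2.imwrite(f"pics/{n}9.png",ims[n][:,:,::-1])
print(X,p,o["ft_force"],o["torque"])
for n in ims:
    g=cv2.cvtColor(ims[n],cv2.COLOR_RGB2GRAY).astype(int);c=np.round(proj(n,X)).astype(int);r=11
    print(n,c-r,proj(n,X)-c+r,proj(n,[.6208,.0425,.085])-c+r);print('\n'.join(' '.join('%3d'%v for v in a) for a in g[c[1]-r:c[1]+r+1,c[0]-r:c[0]+r+1]))
```

```text
[0.621  0.0425 0.0836] [ 0.4803 -0.0137  0.0548] [ 0.1105  0.624  -2.5167] [-0.1118  0.1269 -0.0169]
scene [331 223] [11.0765 10.8377] [11.0148 10.4293]
156 153 155 152 152 153 154 153 152 152 151 153 155 155 152 150 153 153 153 153 154 153 151
151 150 150 151 146 147 153 152 152 152 153 152 155 154 153 151 153 152 150 153 153 151 150
137 133 143 139 134 134 145 148 150 153 154 154 153 152 151 150 152 153 152 151 151 149 150
113 115 118 113 115 116 115 123 125 149 171 152 151 151 152 152 151 150 152 150 148 152 150
114 110 106  92  99  98 100  90 101 166 211 185 189 190 177 173 156 151 149 151 151 150 150
154 152 148 134 141 141 140 125 130 183 218 205 211 215 198 200 187 163 148 150 151 151 152
152 152 154 154 151 152 151 152 152 158 146 128 131 141 168 186 203 191 186 154 149 150 151
154 153 153 153 154 153 154 165 166 141 147 158 160 161 170 166 156 193 218 185 150 150 150
154 155 153 155 154 157 170 182 179 172 195 209 209 206 194 193 175 163 188 209 164 149 148
155 154 153 156 165 174 184 186 203 218 221 221 221 221 220 212 196 182 175 198 186 147 147
149 154 157 169 182 182 175
[... 2634 characters left out ...]
 174 182 180 170 157 140 121 108 108 111 111 121 137 136
184 185 184 187 202 217 213 179 145 137 141 144 137 126 117 106  96  96 101 110 132 156 157
184 185 184 185 193 206 198 167 123 104 109 115 111 106 103 101  99  99 106 121 148 172 169
185 185 183 184 186 188 176 148 116 109 115 116 109 102 111 123 128 126 125 136 162 180 177
185 185 185 183 184 182 172 154 137 141 151 144 122 113 131 156 166 159 146 147 167 182 182
186 184 184 184 183 183 179 168 152 150 161 159 141 124 134 160 175 173 157 150 168 182 186
185 184 184 183 182 183 182 176 158 146 152 162 160 145 137 145 164 170 156 144 160 179 185
182 183 183 183 182 183 183 180 168 152 145 160 171 168 155 142 145 159 149 134 146 171 183
```

Run:
```python
from fit import *
from scipy.ndimage import map_coordinates,gaussian_filter
ims={n:cv2.imread(f"pics/{n}9.png",0).astype(float) for n in("scene","top")}
t=np.radians(np.linspace(-125,125,120))+.38;tf=np.linspace(0,2*np.pi,120)
def samp(n,c,r,z,t):
    Q=np.c_[c[0]+r*np.cos(t),c[1]+r*np.sin(t),0*t+z];h=(Q@P[n]["extrinsics"][:3,:3].T+P[n]["extrinsics"][:3,3])@P[n]["mtx"].T;uv=h[:,:2]/h[:,2:]
    return map_coordinates(ims[n],[uv[:,1],uv[:,0]],order=1)
def ring(q,V): return -sum(np.mean(2*samp(n,q,.0200,.0836,t)-samp(n,q,.0162,.0836,t)-.6*samp(n,q,.0245,.0836,t)) for n in V)
def tip(q,V): return -sum(np.mean(np.clip(samp(n,q,.0085,.085,tf)-samp(n,q,.0125,.085,tf),0,40)) for n in V)
b=[(.612,.63),(.034,.051)]
for V in(["top"],["scene"],["top","scene"]):
    print(V,[DE(f,b,args=(V,),seed=1).x for f in(ring,tip)])
```

```text
['top'] [array([0.6209, 0.0437]), array([0.6208, 0.0431])]
['scene'] [array([0.6212, 0.0442]), array([0.6218, 0.0442])]
['top', 'scene'] [array([0.621, 0.044]), array([0.6213, 0.0438])]
```

step_arm --commands '[20,0,0,-0.003,0,0,0,20,0,0,-0.006,0,0,0,20,0,0,-0.009,0,0,0,20,0,0,-0.012,0,0,0,20,0,0,-0.015,0,0,0,20,0,0,-0.015,0,0,0,20,0,0,-0.015,0,0,0,20,0,0,-0.015,0,0,0,20,0,0,-0.015,0,0,0,20,0,0,-0.015,0,0,0]'

```text
clock: 27.25
position: [0.4803, -0.0137, 0.0458]
ee_rot: [0.982, 0.189, 0.0, 0.0]
ft_force: [0.2, -0.3, -2.6]
grip_width: 0.333
grasp_force: 89.6
```

step_arm --commands '[20,0,0,-0.002,0,0,0,20,0,0,-0.004,0,0,0,20,0,0,-0.006,0,0,0,20,0,0,-0.008,0,0,0,20,0,0,-0.0105,0,0,0,20,0,0,-0.0105,0,0,0,20,0,0,-0.0105,0,0,0,20,0,0,-0.0105,0,0,0,20,0,0,-0.0105,0,0,0,20,0,0,-0.0105,0,0,0]'

```text
clock: 28.5
position: [0.4803, -0.0137, 0.0395]
ee_rot: [0.982, 0.189, 0.0, 0.0]
ft_force: [1.1, 0.2, -1.9]
grip_width: 0.336
grasp_force: 89.7
```

Run:
```python
from fit import *
from scipy.ndimage import map_coordinates
o=get_obs();print(o["position"],o["ft_force"],o["torque"],o["ee_rot"])
ims={n:cv2.cvtColor(camera(n),cv2.COLOR_RGB2GRAY).astype(float) for n in("scene","top")}
t=np.radians(np.linspace(-125,125,120))+.38
def samp(n,q,r,full=False):
    Q=np.c_[q[0]+r*np.cos(t),q[1]+r*np.sin(t),q[2]+r*(q[3]*np.cos(t-.38)+q[4]*np.sin(t-.38))];h=(Q@P[n]["extrinsics"][:3,:3].T+P[n]["extrinsics"][:3,3])@P[n]["mtx"].T;uv=h[:,:2]/h[:,2:]
    return map_coordinates(ims[n],[uv[:,1],uv[:,0]],order=1)
f=lambda q:-sum(np.mean(2*samp(n,q,.02)-samp(n,q,.0162)-.6*samp(n,q,.0245)) for n in ims)
r=DE(f,[(.612,.63),(.034,.051),(.058,.08),(-.1,.1),(-.1,.1)],seed=1);print(r.x,r.fun)
f2=lambda q:f(np.r_[q,0,0]);r=DE(f2,[(.612,.63),(.034,.051),(.058,.08)],seed=1);print(r.x,r.fun)
```

```text
[ 0.4803 -0.0137  0.0395] [ 1.0693  0.1857 -1.9354] [-0.0566  0.1361  0.051 ] [0.9821 0.1885 0.     0.    ]
[ 0.6213  0.0438  0.0694 -0.0009  0.0579] -235.1355074818768
[0.6214 0.0438 0.0689] -233.55053391314385
```

```bash
python3 -c "
from workcell import *
print(hand_in())"
```

```text
the job is handed in; nothing more can be done
None
```

The link is on the stub and released, and the job is handed in at about 28.5 s. The squeezed pliers hold the spread ring around the stub at the groove: mid-height about 68–69 mm, no contact force felt, level as far as the cameras could tell. I never moved the bystanders on purpose but took no final picture of them.

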